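Open the terminal cover of the breakout box

TASK

The terminals of the breakout box on the lab bench are to be wired, so its cover must come off: press the snap tab in with the fingertips until the cover springs forward on its guide rails, then push the cover along until it is completely clear of the rails, and leave it lying flat on the plain part of the box's top. Only press and push: do not pick the cover up or tip it, do not let it fall off the box, and leave everything else on the bench standing where it is.

Things in the scene. Friction and masses are not known exactly. Their poses are not given: they have to be found in the camera images.
- breakout_box: Terminal breakout box: grey case 160 (x) x 280 (y) x 48 mm high, screwed down, cannot move; round sockets on its front (-x) side. Origin: centre of its underside, on the bench; x to its back, y along its length, z up. Its flat top, the deck, is at z = 48. The terminals and their cover are on the -y half; the +y half (y above -36) is plain, free and level with the cover's seat.
- seat (a point): Point fixed on the box: centre of the cover's seat on the deck, at x = 10, y = -78, z = 48 mm of the box. Guide rails 9 mm high run along y at 26 to 35 mm on either side of it, from 42 mm behind (-y) to 42 mm past it (+y). At each rail's -y end stands a 9 mm high post with a sprung pin that bears on the cover's end; between these posts 44 mm of the deck is free.
- rail_end (a point): Point fixed on the box: between the +y ends of the two guide rails, on the deck, at x = 10, y = -36, z = 48 mm of the box. The cover is clear of the rails when its whole -y end is past this point towards +y, 84 mm from its seat. Pushed more than about 175 mm from its seat it would tip off the box's +y end.
- terminal_cover: Loose black plastic cover, about 0.06 kg: block 46 (x) x 84 (y) x 14 mm high; along each long side a 4 mm thick flange (60 mm wide over both) runs under the rails' lips, so it only slides along the box's y. Origin: centre of its underside, at point seat to begin with; axes as the box's. Pressing the tab lets the pins push it about 7 mm to +y; it is then free and the tab may be let go.
- snap_tab (a joint): Rocking angle of the snap tab, rad: 0 at rest (cover locked), 0.32 at its stop; the cover is released at about 0.17. Sprung: 2 to 6 N on the thumb pad press it in, and it comes back when let go. While its nose rests on the released cover's flange it reads about 0.17 and drags a little; when the cover is gone it reads 0.
- tab_press (a point): Middle of the top of the snap tab's thumb pad: press straight down here. The tab is a black rocking catch beside the middle of the cover, on the box's front (-x) side, 67 mm from the cover's centre line. Pad 12 (x) x 24 (y) mm, its top 18 mm above the deck (66 mm above the bench) at rest; pressed 6 mm down it is at its stop and its nose is out of the notch in the cover's flange.
- cover_push (a point): Point on the cover: middle of its -y end face, 10 mm above its underside. With the upright finger lip this face is 46 mm wide and 21 mm high from the deck. Push here towards the box's +y; a few N move the released cover.
- cover_corner_near (a point): Corner of the cover's -y end, on the tab's (-x) side, 2 mm above its underside.
- cover_corner_far (a point): Corner of the cover's -y end, on the side away from the tab (+x), 2 mm above its underside.
- sample_vial: Bystander: glass vial with a white cap, diameter 20, 45 mm high, standing on the +y half of the deck near its back edge, beside the cover's path. Origin: centre of its foot.
- screwdriver: Bystander: screwdriver 170 mm long lying on the bench in front of the box. Origin: middle, at the bench.
- beaker: Bystander: glass beaker, diameter 66, 85 mm high, on the bench past the box's +y end. Origin: centre of its foot.
- petri_dish: Bystander: shallow glass dish, diameter 84, 16 mm high, on the bench past the box's +y end. Origin: centre of its foot.
- reagent_bottle: Bystander: amber bottle, diameter 52, 105 mm high, on the bench behind the box. Origin: centre of its foot.
- portable_meter: Bystander: white hand-held meter 150 x 78 x 34 mm with a dial, lying on the bench beyond the box's -y end. Origin: centre of its underside.
- marker_pen: Bystander: marker pen 130 mm long lying on the bench in front of the box. Origin: middle, at the bench.
Not all that is in view belongs to the job. Several things have the shape of the terminal_cover; the one meant has the colours described above.

How it is judged (in metres and radians):
On the way, in this order (a step that is already met when the one before it is completed fails the run):
1. the snap tab is pressed in while the cover is still on its seat, held by the rails (value of joint snap_tab above 0.12 rad and y of terminal_cover in the frame of breakout_box below -0.066 m), for 0.02 s.
2. the cover has been pushed clear of the guide rails and is flat on the deck (y of each of cover_corner_near, cover_corner_far in the frame of breakout_box above -0.036 m and z of terminal_cover in the frame of breakout_box between 0.044 and 0.053 m and angle between terminal_cover's own z axis and vertical below 0.08 rad), for 0.1 s.
At the end, for the whole second after the job is handed in: Both corners of the cover's -y end are past the rails' ends (y above -36 mm in the box's frame), the cover lies flat on the box's deck (origin 44 to 53 mm above the bench, tilt under 0.08 rad) and at rest (under 10 mm/s), and the snap tab is let go (under 0.08 rad) (all of step 2 and linear speed of terminal_cover below 0.01 m/s and value of joint snap_tab below 0.08 rad); the robot touches nothing.
It fails at once if the cover is picked up (more than 12 mm above its seat) (z of terminal_cover in the frame of breakout_box above 0.06 m).
It fails at once if the cover falls off the box (z of terminal_cover in the frame of breakout_box below 0.035 m).
It fails at once if the cover is tipped (angle between terminal_cover's own z axis and vertical above 0.25 rad).
It fails at once if another thing on the bench is moved by more than 20 mm or tipped over (distance of any of sample_vial, screwdriver, beaker, petri_dish, reagent_bottle, portable_meter, marker_pen from where it was at the start of the episode above 0.02 m or angle between any of sample_vial, beaker, reagent_bottle's own z axis and vertical above 0.3 rad).
It also fails if it takes over 42 s, if anything falls off the work surface, if the arm or the gripper's body presses on something with over 40 N, if the wrist force passes 120 N, or if a joint passes its speed limit or range.

ROBOT

A 6-joint arm with a two-finger parallel gripper is mounted at the origin on the work surface. World frame = base frame: x ahead of the robot, y to its left, z up, the work surface at z = 0. Lengths are in m, angles in degrees, forces in N, time in s.
With the tool pointing down it reaches from about 0.25 to 0.725 m from the base axis. Payload 9.7 kg.
Tool frame: the origin (TCP) lies where the fingers leave the gripper's body, on its centre line; the fingertips stand 73 mm ahead of it and the grasp point (between the pads) lies 54 mm ahead of it; y points along the fingers, x is the direction in which the jaws open and shut, and the axes are right-handed (so a half turn about y gives the same grasp; the last joint's range is limited). The gripper opens to 85 mm and grips with 20 to 120 N. Pads are 22 mm wide; open, the fingers measure 114 mm over their backs; the gripper's body (76 mm by 85 mm) begins 54 mm behind the grasp point. The pads swing forward as they close: fully open they stand 13 mm farther back than shut.
Start: joints at [-71.792, 4.979, 10.078, 95.1, 0, 90], TCP at [0.172, -0.522, 0.304] pointing down, gripper open.
Joint ranges: [-179.16, 179.16], [-48.56, 103.87], [-65.8, 70.77], [-126.05, 130.52], [-82.76, 87.17], [-180, 180]. Speed limits (degrees/s): [127.2, 127.2, 147.25, 180, 180, 180].

INTERFACE

Orientations are given as [roll, pitch, yaw] about the fixed x, y, z axes, in that order (R = Rz(yaw) Ry(pitch) Rx(roll)).
In Python, from workcell import sensors, imaging, bot, models gives the robot as it stands.
- The arm moves only by the tool arm_command, never from a script. Its argument "rows" is one flat list of numbers, 7 for each row, row after row: the shift along the tool's x, y, z in cm, then the turn, a rotation vector about the tool's x, y, z in degrees, then the gripper's target within -1 to 1 (fully open at 1, half-way at 0, shut at -1). A call has 1 to 12 rows; each row is the pose to reach, as a shift and turn from the pose commanded when the call began, along the tool's axes at that moment; what a row does not reach only later rows make up. A row lasts 1/12 s, in which the tool goes at most 41.7 mm and 7.16 degrees, less where a joint would pass 70% of its speed; a pose out of reach is approached as far as the arm can. A call with a gripper value outside its range is refused whole. The fingers move at their own pace and stop on an object; "force" is the grip in N (left out, the last holds). Time passes only in rows, so rows that repeat a pose let the fingers close. It gives the time, the measured TCP pose, the force and the opening at its end, in the units of the state.
- sensors.get_obs(): the state, without advancing time (a new reading comes with each control period).
- imaging.camera(name): name is "side" or "top"; returns a dict with "pixels" (420x560x3 uint8, blue, green, red), "z_map" (420x560 float32, m along the optical axis (not along the pixel's ray), 0 where there is no reading), "camera_matrix" (3x3 intrinsics, pixels), "D" ([k1, k2, p1, p2, k3] as OpenCV has them; the pictures are not rectified), "world_from_camera" (4x4, takes a point from camera to world coordinates). Camera axes: x right, y up, looking along -z (the intrinsics and any distortion apply to the point x, -y, -z); pixel columns grow to the right and rows downward; lengths in m; the calibration is good to about 2 mm. A picture is of the moment at which its call begins.
- bot.job_done(): hands the job in, once; it reports no verdict.
Trained networks look in the newest picture that a camera, given by its name, has taken for a name from the list of things; names that differ only in an ending like _2 or _b are one class to them, and where a whole thing is asked for, a point or a joint stands for the part that bears it (a point fixed in the world has none). Each returns a list of dicts, best first, with "conf" (0 to 1); they miss things now and then, are a little off and sometimes report something else, mostly with a low value. They report only what shows in the picture. A call takes as long as a camera call. They do not tell look-alikes from the thing itself.
- models.search_frame(thing, camera): "extent" ([centre column, centre row, width, height] in pixels, round what is visible of it).
- models.spot_point(thing, camera): "location" ([column, row] in pixels: a listed point, or the origin of a listed thing).
The state is a dict: "time": time; "q": joint angles; "qd": joint speeds; "joint_efforts": joint torques, N m; "ee_pos": TCP position; "tcp_rot": TCP orientation; "wrist_force": force on the tool from outside, world axes, zero at the start; "torque": the same for the moment, N m; "opening": finger opening in m.
Only numpy, scipy, OpenCV 4.12 (cv2) and the standard library are available. Lean on these libraries where they do the work, as an engineer would, in place of code of your own. Each camera call takes 0.05 s, during which the arm holds its last target.

## Working session

There is one attempt and no reset: what is moved stays moved. The work goes in short steps, Python scripts to look and compute and a tool call to move; the robot and the scene stay as the last step left them, time stands still between calls to the robot, and variables do not carry over. Pictures are saved under pics/ and viewed, and the job is handed in when it is done.

Besides the shell and the picture viewer there is one more tool, called by a JSON object that holds its "method" and its "body", one argument or row to a line. arm_command: Moves the arm, as the interface text tells. Its arguments: {"type":"object","properties":{"rows":{"type":"array","items":{"type":"number"}},"force":{"type":"number"}},"required":["rows"]}

```bash
ls; mkdir -p pics; python3 - <<'E'
from workcell import sensors, imaging, bot, models
import cv2
print(sensors.get_obs())
for n in("top","side"):
    c=imaging.camera(n); cv2.imwrite(f"pics/{n}0.png",c["pixels"]); print(n,c["camera_matrix"],c["D"],c["world_from_camera"])
    for t in ["breakout_box","terminal_cover","snap_tab","sample_vial","portable_meter"]:
        print(t,[(d["conf"],d["extent"]) for d in models.search_frame(t,n)][:4])
    for t in ["seat","rail_end","tab_press","cover_push","cover_corner_near","cover_corner_far","breakout_box","sample_vial"]:
        print(t,[(d["conf"],d["location"]) for d in models.spot_point(t,n)][:4])
E
```

```text
pics
{'time': 0.0, 'q': array([-7.17908170e+01,  5.01113723e+00,  1.00336771e+01,  9.50994139e+01,
       -1.03666244e-03,  9.00027339e+01]), 'qd': array([ 0.1304065 ,  0.03898987,  0.0098074 , -0.05085096,  0.04038151,
       -0.06389023]), 'joint_efforts': array([-4.26593382e-03, -5.20399153e+01,  4.64793098e+01,  1.63938623e-02,
       -1.89421162e-04,  4.77150820e-06]), 'ee_pos': array([ 0.17182192, -0.52232948,  0.30317569]), 'tcp_rot': array([-9.00010403e+01,  7.68739210e-02, -7.17935509e+01]), 'wrist_force': array([-0.61738348,  0.16638981, -0.1672389 ]), 'torque': array([ 0.0609034 , -0.00269062,  0.00386601]), 'opening': 0.08554221170327864}
top [[438.96545213   0.         279.00477074]
 [  0.         438.96545213 210.04166507]
 [  0.           0.           1.        ]] [0.02171416 0.         0.         0.         0.        ] [[-0.02916458  0.9845201  -0.17282826  0.33791076]
 [-0.99948544 -0.02641316  0.01819891  0.03420414]
 [ 0.01335225  0.17327009  0.98478383  1.06343419]
 [ 0.          0.          0.          1.        ]]
breakout_box [(0.63, [254.2, 194.8, 135.8, 102.6
[... 1589 characters left out ...]
3, [257.3, 194.7, 28.0, 29.2])]
sample_vial [(0.75, [235.0, 216.9, 9.0, 21.1])]
portable_meter [(0.75, [256.0, 177.9, 53.8, 23.7]), (0.26, [253.3, 196.8, 26.0, 27.3])]
seat [(0.66, [253.0, 199.9])]
rail_end [(0.94, [259.7, 207.5])]
tab_press [(0.48, [281.0, 189.9])]
cover_push [(0.96, [250.6, 186.1]), (0.88, [294.7, 156.9]), (0.87, [304.2, 177.8]), (0.64, [363.0, 188.0])]
cover_corner_near [(0.9, [261.8, 187.8]), (0.79, [301.1, 161.4]), (0.75, [303.4, 173.9]), (0.62, [372.9, 193.0])]
cover_corner_far [(0.91, [352.1, 187.6]), (0.8, [302.4, 185.0]), (0.66, [241.5, 189.9]), (0.65, [293.1, 157.7])]
breakout_box [(0.59, [261.8, 233.1])]
sample_vial [(0.44, [236.3, 224.9]), (0.24, [256.8, 206.5])]
```

View pics/top0.png

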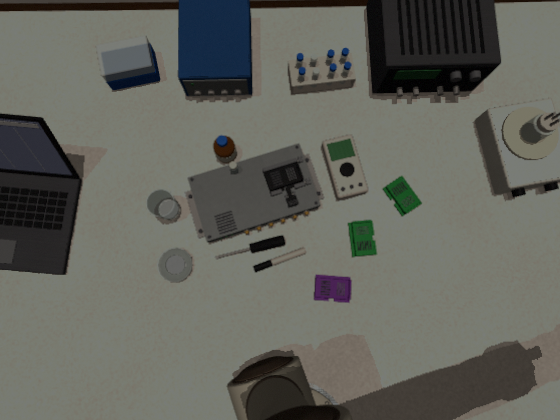

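View pics/side0.png

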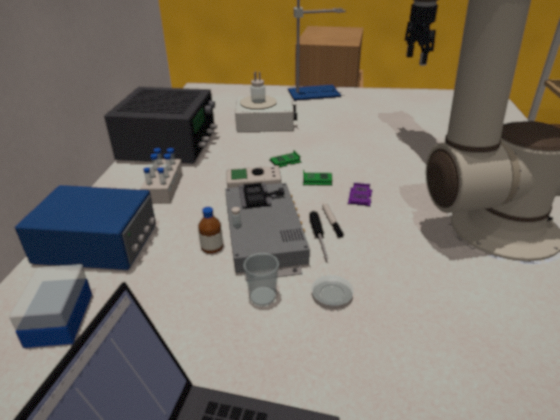

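```bash
python3 - <<'E'
import cv2
a=cv2.imread("pics/top0.png")[130:270,180:320];b=cv2.imread("pics/side0.png")[160:280,215:335]
cv2.imwrite("pics/topcrop0.png",cv2.resize(a,(600,600),interpolation=cv2.INTER_CUBIC))
cv2.imwrite("pics/sidecrop0.png",cv2.resize(b,(600,600),interpolation=cv2.INTER_CUBIC))
E
```

```text
(no output)
```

View pics/topcrop0.png

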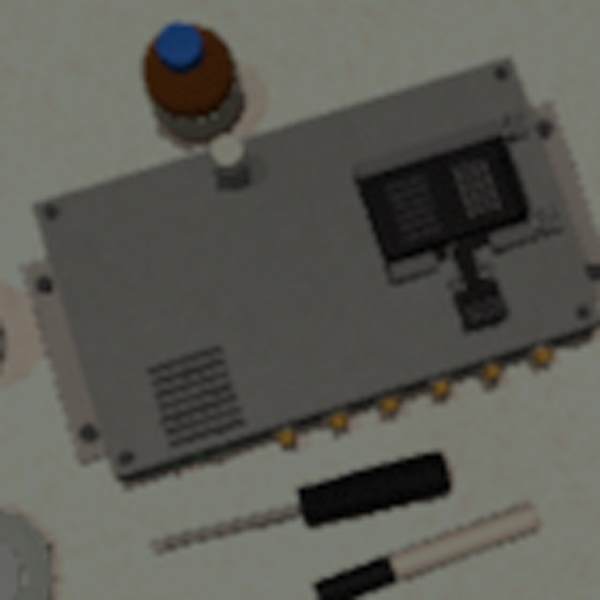

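View pics/sidecrop0.png

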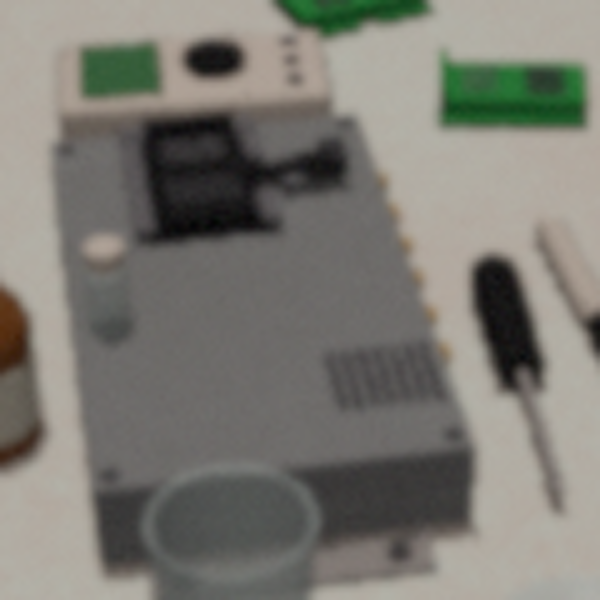

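Lookalikes at top pixels: black cover on the box (283,178), green ones (363,239) and (403,196), and purple (333,288). I choose the black one on the box with the black tab at (292,200), as confirmed in the crop. Next I'll fit the box pose.

```bash
cat > h.py <<'E'
import numpy as np, cv2
from workcell import sensors, imaging, bot, models
def cloud(c):
    K,D,T=c["camera_matrix"],np.array(c["D"]),c["world_from_camera"]
    z=c["z_map"]; h,w=z.shape
    uv=np.stack(np.meshgrid(np.arange(w),np.arange(h)),-1).reshape(-1,1,2).astype(float)
    n=cv2.undistortPoints(uv,K,D).reshape(-1,2)
    zz=z.reshape(-1); p=np.c_[n[:,0]*zz,-n[:,1]*zz,-zz]
    return (p@T[:3,:3].T+T[:3,3]).reshape(h,w,3)
def ray(c,uv,z):
    n=cv2.undistortPoints(np.array(uv,float).reshape(-1,1,2),c["camera_matrix"],np.array(c["D"])).reshape(-1,2)
    T=c["world_from_camera"]; d=np.c_[n[:,0],-n[:,1],-np.ones(len(n))]@T[:3,:3].T
    o=T[:3,3]; s=(z-o[2])/d[:,2]; return o+d*s[:,None]
def proj(c,P):
    T=np.linalg.inv(c["world_from_camera"]); p=np.atleast_2d(P)@T[:3,:3].T+T[:3,3]
    p=p*[1,-1,-1]
    return cv2.projectPoints(p,np.zeros(3),np.zeros(3),c["camera_matrix"],np.array(c["D"]))[0].reshape(-1,2)
def box2w(pose,P):
    x,y,a=pose; P=np.atleast_2d(P).astype(float); c,s=np.cos(a),np.sin(a)
    return np.c_[x+c*P[:,0]-s*P[:,1],y+s*P[:,0]+c*P[:,1],P[:,2]]
E
python3 - <<'E'
from h import *
from scipy.optimize import least_squares
t=imaging.camera("top"); s=imaging.camera("side")
np.save("t0.npy",t["z_map"])
for c,n in((t,"top"),(s,"side")):
    P=cloud(c); m=(P[...,2]>.038)&(P[...,2]<.056)&(c["z_map"]>0)
    m=m.astype(np.uint8); k,l,st,ce=cv2.connectedComponentsWithStats(m)
    # label around box
    i=1+np.argmax(st[1:,4]); 
    pts=P[l==i]; print(n,st[i],"z",np.median(pts[:,2]))
    print(cv2.minAreaRect(pts[:,:2].astype(np.float32)))
    b=P[(abs(P[...,2])<.01)&(c["z_map"]>0)]; print("bench z",np.median(b[:,2]))
C=np.array([[-80,140,48],[80,140,48],[80,-140,48],[-80,-140,48]])/1000
ut=np.array([[208.5,240.8],[188.6,178.3],[298.5,144],[320,206]])
us=np.array([[309.4,250],[234.4,258],[226,189],[284,183.6]])
print(ray(t,ut,.048).round(4)); print(ray(s,us,.048).round(4))
for nm,f in(("top",lambda p:proj(t,box2w(p,C))-ut),("side",lambda p:proj(s,box2w(p,C))-us),("both",lambda p:np.r_[proj(t,box2w(p,C))-ut,proj(s,box2w(p,C))-us])):
    r=least_squares(lambda p:f(p).ravel(),[.38,.08,.25]); print(nm,r.x.round(4),np.degrees(r.x[2]),f(r.x).round(1).tolist())
E
```

```text
top [ 187  144  134   98 6814] z 0.048295462969141445
((0.5630353093147278, 0.07438530772924423), (0.16226975619792938, 0.28247541189193726), 16.500370025634766)
bench z 0.00048692513851977814
side [ 225  182   86   81 4262] z 0.04852310928922621
((0.5641672611236572, 0.07659617066383362), (0.16022272408008575, 0.2864122688770294), 16.380369186401367)
bench z 1.2961895440533056e-05
[[ 0.4483  0.1806  0.048 ]
 [ 0.5982  0.2274  0.048 ]
 [ 0.6766 -0.0363  0.048 ]
 [ 0.5232 -0.0814  0.048 ]]
[[ 0.4499  0.191   0.048 ]
 [ 0.5997  0.2317  0.048 ]
 [ 0.6762 -0.0327  0.048 ]
 [ 0.5322 -0.0735  0.048 ]]
top [0.5617 0.0725 0.2864] 16.41018841608748 [[-1.5, 1.3], [-0.8, -0.3], [1.2, -0.6], [1.3, -0.6]]
side [0.5645 0.0776 0.2893] 16.578284302605006 [[1.0, -0.6], [-1.0, 0.9], [-1.8, -0.3], [1.9, -1.1]]
both [0.5634 0.0741 0.2868] 16.433879585258634 [[-2.2, 0.6], [-1.5, -0.9], [0.5, -1.3], [0.6, -1.3], [1.5, -1.5], [-0.3, -0.2], [-0.9, -1.1], [2.7, -1.7]]
```

```bash
python3 - <<'E'
from h import *
t=imaging.camera("top"); s=imaging.camera("side")
pose=[.5635,.0750,np.radians(16.45)]
inv=lambda W:np.c_[(W[:,:2]-pose[:2])@np.array([[np.cos(pose[2]),-np.sin(pose[2])],[np.sin(pose[2]),np.cos(pose[2])]]),W[:,2]]*1000
pts={"tab_press":(-57,-78,66),"cover_push":(10,-120,58),"cover_corner_near":(-20,-120,50),"cover_corner_far":(40,-120,50),"seat":(10,-78,48),"rail_end":(10,-36,48)}
W={k:box2w(pose,np.array(v)/1000)[0] for k,v in pts.items()}
for c,n in((t,"top"),(s,"side")):
    im=cv2.resize(c["pixels"],None,fx=4,fy=4,interpolation=cv2.INTER_CUBIC)
    for k in pts:
        u=proj(c,W[k])[0]
        L=[d["location"] for d in models.spot_point(k,n)]
        L=sorted(L,key=lambda a:np.hypot(*(np.array(a)-u)))[:1]
        print(n,k,W[k].round(4),u.round(1),L,[inv(ray(c,[a],pts[k][2]/1000))[0].round(1) for a in L])
        cv2.drawMarker(im,tuple(int(v) for v in u*4+1.5),(0,0,255),cv2.MARKER_CROSS,10,1)
    x0,y0=(180,130) if n=="top" else (200,150)
    cv2.imwrite(f"pics/ov_{n}.png",im[y0*4:(y0+140)*4,x0*4:(x0+150)*4])
    P=cloud(c).reshape(-1,3); B=inv(P)
    cv=B[(B[:,2]>58)&(B[:,2]<75)&(abs(B[:,0]-10)<60)&(abs(B[:,1]+78)<65)]
    print(" high pts x",np.percentile(cv[:,0],[1,50,99]).round(),"y",np.percentile(cv[:,1],[1,50,99]).round())
    tb=cv[(cv[:,0]<-45)]; print(" tab",len(tb),tb.mean(0) if len(tb) else"", tb.min(0),tb.max(0))
    cc=cv[(cv[:,0]>-25)]; print(" cover",cc.min(0),cc.max(0),cc.mean(0))
    v=B[(B[:,2]>75)&(B[:,2]<100)&(B[:,0]>0)&(B[:,0]<85)&(abs(B[:,1])<140)]; print(" vial",len(v),v.mean(0) if len(v) else "")
E
```

```text
top tab_press [ 0.5309 -0.0159  0.066 ] [292.5 202. ] [[295.3, 203.2]] [array([-61.6, -83.4,  66. ])]
top cover_push [ 0.6071 -0.0373  0.058 ] [300.2 170.8] [[299.5, 168.4]] [array([  16.2, -120.3,   58. ])]
top cover_corner_near [ 0.5783 -0.0458  0.05  ] [304.  183.4] [[304.9, 184.5]] [array([ -23.2, -121.1,   50. ])]
top cover_corner_far [ 0.6358 -0.0288  0.05  ] [296.  160.1] [[298.4, 163.7]] [array([  29.9, -122.6,   50. ])]
top seat [0.5952 0.003  0.048 ] [283.2 177.2] [[286.7, 177.3]] [array([  7.2, -85.7,  48. ])]
top rail_end [0.5833 0.0433 0.048 ] [266.4 182.5] [[265.4, 183.4]] [array([  8.7, -33. ,  48. ])]
 high pts x [-48.   6.  42.] y [-127.  -79.  -37.]
 tab 18 [-47.62888349 -78.46883307  60.00781963] [-49.64705761 -90.3296636   58.15580535] [-45.32421802 -67.29314142  62.3265434 ]
 cover [ -24.96751073 -133.9960725    58.00300777] [ 42.96925106 -36.16441224  74.48977586] [  8.28043344 -79.20777957  62.28976089]
 vial 69 [60.46623373 28.87696889 89.2326478 ]
side tab_press [ 0.5309 -0.0159  0.066 ] [281.9 189.2] [[280.8, 193.2]] [array([-51.2, -59.9,  66. ])]
side cover
[... 179 characters left out ...]
rray([ -17.7, -129.4,   50. ])]
side cover_corner_far [ 0.6358 -0.0288  0.05  ] [241.3 189.9] [[240.7, 190.1]] [array([  41.6, -119.4,   50. ])]
side seat [0.5952 0.003  0.048 ] [255.1 198.1] [[251.5, 200.5]] [array([ 20.1, -68.8,  48. ])]
side rail_end [0.5833 0.0433 0.048 ] [257.3 207.4] [[259.3, 206.3]] [array([  4.7, -39.7,  48. ])]
 high pts x [-48.  10.  44.] y [-124.  -77.  -34.]
 tab 11 [-47.69268686 -76.74101167  59.92318834] [-49.85472144 -88.76807939  58.06537265] [-45.13794464 -62.3982018   62.35941827]
 cover [ -22.12968979 -131.15925623   58.01551318] [ 45.88742339 -31.71982996  71.74758198] [ 11.89734788 -77.15041158  62.68501461]
 vial 91 [64.51417944 33.08114378 86.67273568]
```

View pics/ov_top.png

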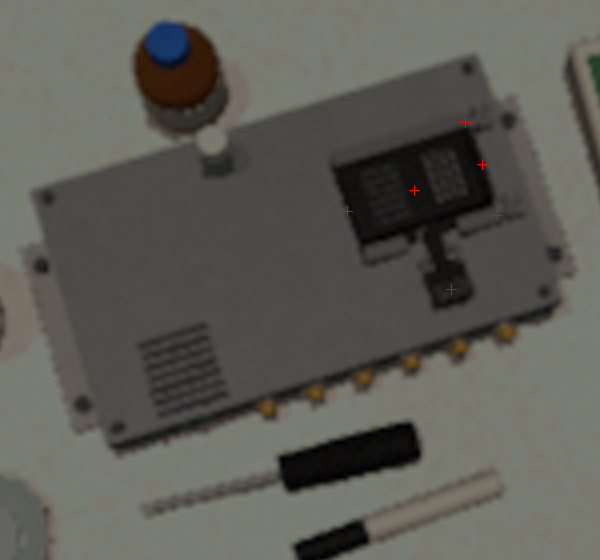

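View pics/ov_side.png

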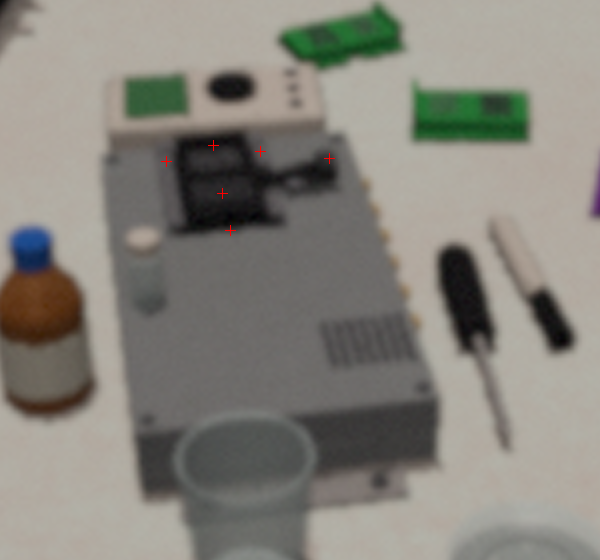

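{"method": "arm_command", "body": {
  "rows": [-9, 1, 12.5, 0, 1, 0, -1, -18, 2, 25, 0, 1.76, 0, -1, -18, 2, 25, 0, 1.76, 0, -1, -18, 2, 25, 0, 1.76, 0, -1, -18, 2, 25, 0, 1.76, 0, -1, -18, 2, 25, 0, 1.76, 0, -1, -18, 2, 25, 0, 1.76, 0, -1, -18, 2, 25, 0, 1.76, 0, -1, -18, 2, 25, 0, 1.76, 0, -1, -18, 2, 25, 0, 1.76, 0, -1, -18, 2, 25, 0, 1.76, 0, -1],
  "force": 40
}}

```text
time: 3.12
ee_pos: [0.353, -0.2736, 0.284]
tcp_rot: [-90.0, -0.0, -73.5]
wrist_force: [-0.3, -0.2, -0.5]
opening: -0.0
```

```bash
cat > g.py <<'E'
from h import *
from scipy.spatial.transform import Rotation as R
pose=[.5635,.0750,np.radians(16.45)]
def go(bx,tipz):
    o=sensors.get_obs(); M=R.from_euler("xyz",o["tcp_rot"],degrees=True).as_matrix()
    w=box2w(pose,np.array([bx[0],bx[1],tipz+73])/1000)[0]
    a=pose[2]; d=o["ee_pos"]-np.array([pose[0],pose[1],0]); c,s=np.cos(a),np.sin(a)
    print("t",round(o["time"],2),"box tip now",np.round([1000*(c*d[0]+s*d[1]),1000*(-s*d[0]+c*d[1]),1000*d[2]-73],1),"rot",o["tcp_rot"].round(2),"F",o["wrist_force"].round(2),"open",round(o["opening"],4))
    print("shift cm",(M.T@(w-o["ee_pos"])*100).round(2))
    Mt=R.from_euler("xyz",[-90,0,np.degrees(a)-90],degrees=True).as_matrix()
    print("turn",R.from_matrix(M.T@Mt).as_rotvec(degrees=True).round(2))
E
python3 -c "
from g import *
go((-57,-78),130)"
```

```text
t 3.12 box tip now [-300.7 -274.7  211. ] rot [-9.001e+01 -2.000e-02 -7.354e+01] F [-0.26 -0.22 -0.49] open -0.0
shift cm [-19.67   8.09  24.37]
turn [0.01 0.01 0.02]
```

{"method": "arm_command", "body": {
  "rows": [-9.8, 4, 12.2, 0, 0, 0, -1, -19.7, 8.1, 24.4, 0, 0, 0, -1, -19.7, 8.1, 24.4, 0, 0, 0, -1, -19.7, 8.1, 24.4, 0, 0, 0, -1, -19.7, 8.1, 24.4, 0, 0, 0, -1, -19.7, 8.1, 24.4, 0, 0, 0, -1, -19.7, 8.1, 24.4, 0, 0, 0, -1, -19.7, 8.1, 24.4, 0, 0, 0, -1, -19.7, 8.1, 24.4, 0, 0, 0, -1, -19.7, 8.1, 24.4, 0, 0, 0, -1, -19.7, 8.1, 24.4, 0, 0, 0, -1]
}}

```text
time: 4.03
ee_pos: [0.5312, -0.0166, 0.2029]
tcp_rot: [-90.0, -0.0, -73.6]
wrist_force: [-0.6, 0.4, -0.2]
opening: -0.0001
```

```bash
python3 -c "
from g import *
go((-57,-78),72)
for n in('top','side'):
    c=imaging.camera(n); im=cv2.resize(c['pixels'],None,fx=4,fy=4,interpolation=cv2.INTER_CUBIC)
    x0,y0=(200,100) if n=='top' else (200,120)
    cv2.imwrite(f'pics/above_{n}.png',im[y0*4:(y0+140)*4,x0*4:(x0+150)*4])
"
```

```text
t 4.03 box tip now [-56.9 -78.7 129.9] rot [-9.003e+01 -1.000e-02 -7.362e+01] F [-0.6   0.43 -0.18] open -0.0001
shift cm [-0.07  5.79 -0.  ]
turn [ 0.03 -0.07  0.01]
```

View pics/above_side.png

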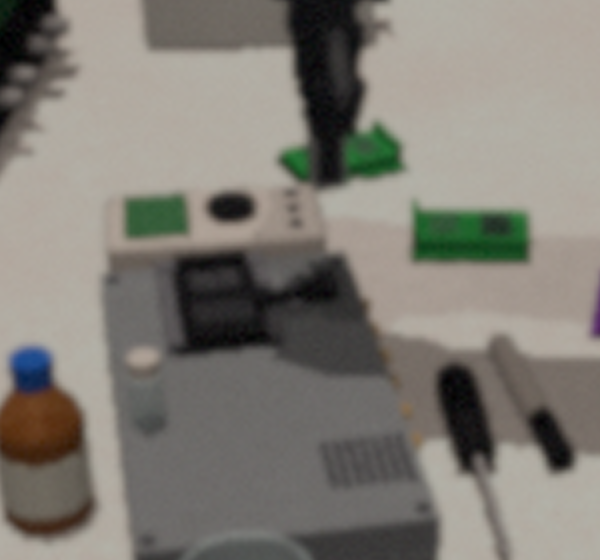

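View pics/above_top.png

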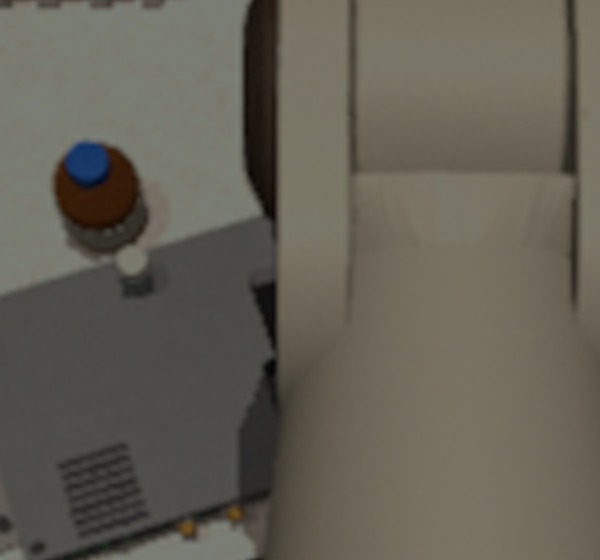

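Side view: the fingertips are at about pixel (282,166), straight above the tab at (281,190). The top view is hidden by the arm. Going down.

{"method": "arm_command", "body": {
  "rows": [-0.1, 2, 0, 0, 0, 0, -1, -0.1, 4, 0, 0, 0, 0, -1, -0.1, 5.5, 0, 0, 0, 0, -1, -0.1, 5.9, 0, 0, 0, 0, -1, -0.1, 6.2, 0, 0, 0, 0, -1, -0.1, 6.4, 0, 0, 0, 0, -1, -0.1, 6.5, 0, 0, 0, 0, -1, -0.1, 6.5, 0, 0, 0, 0, -1, -0.1, 6.5, 0, 0, 0, 0, -1]
}}

```text
time: 4.88
ee_pos: [0.5314, -0.0145, 0.1387]
tcp_rot: [-89.9, -0.0, -73.6]
wrist_force: [-0.4, -0.1, 1.3]
opening: 0.0001
```

```bash
python3 -c "
from g import *
go((-57,-78),60)
c=imaging.camera('side'); im=cv2.resize(c['pixels'],None,fx=6,fy=6,interpolation=cv2.INTER_CUBIC)
cv2.imwrite('pics/press1.png',im[160*6:250*6,215*6:315*6])
"
```

```text
t 4.88 box tip now [-56.2 -76.7  65.7] rot [-8.994e+01 -2.000e-02 -7.356e+01] F [-0.43 -0.06  1.3 ] open 0.0001
shift cm [ 0.13  0.57 -0.08]
turn [-0.06 -0.01  0.02]
```

View pics/press1.png

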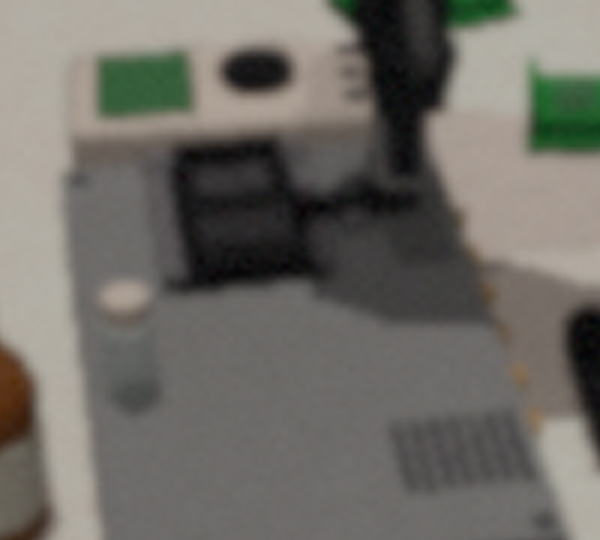

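{"method": "arm_command", "body": {
  "rows": [0, 0.15, 0, 0, 0, 0, -1, 0, 0.3, 0, 0, 0, 0, -1, 0, 0.4, 0, 0, 0, 0, -1, 0, 0.5, 0, 0, 0, 0, -1, 0, 0.55, 0, 0, 0, 0, -1, 0, 0.55, 0, 0, 0, 0, -1, 0, 0.55, 0, 0, 0, 0, -1]
}}

```text
time: 5.52
ee_pos: [0.5309, -0.0144, 0.1328]
tcp_rot: [-90.0, -0.0, -73.6]
wrist_force: [-4.4, -0.9, 5.7]
opening: -0.0004
```

```bash
python3 -c "
from g import *
go((-57,-78),60)
c=imaging.camera('side'); im=cv2.resize(c['pixels'],None,fx=6,fy=6,interpolation=cv2.INTER_CUBIC)
cv2.imwrite('pics/press2.png',im[160*6:250*6,215*6:315*6])
"
```

```text
t 5.52 box tip now [-56.6 -76.5  59.8] rot [-9.001e+01 -2.000e-02 -7.355e+01] F [-4.41 -0.92  5.7 ] open -0.0004
shift cm [ 0.15 -0.01 -0.04]
turn [ 0.01 -0.    0.02]
```

View pics/press2.png

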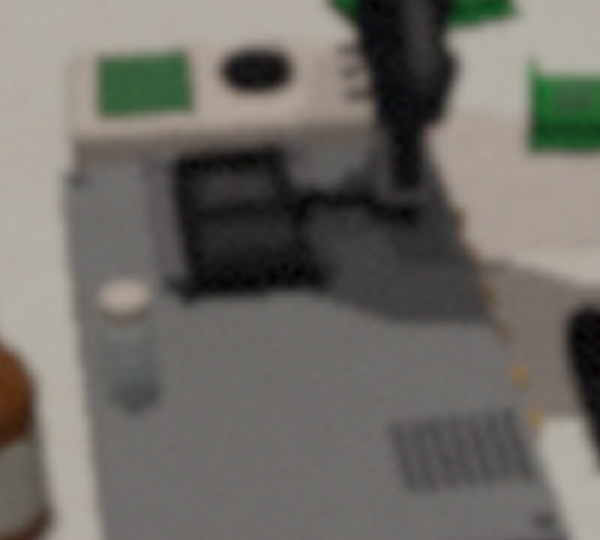

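The cover's near edge moved from crop row ~275 to ~288, so it has sprung forward. Now lift and move behind it.

{"method": "arm_command", "body": {
  "rows": [0, -2, 0, 0, 0, 0, -1, 0, -5, 0, 0, 0, 0, -1, 0, -5, 0, 0, 0, 0, -1, 3, -5, 3.3, 0, 0, 0, -1, 6, -5, 6.7, 0, 0, 0, -1, 6, -5, 6.7, 0, 0, 0, -1, 6, -5, 6.7, 0, 0, 0, -1, 6, -5, 6.7, 0, 0, 0, -1]
}}

```text
time: 6.23
ee_pos: [0.6122, -0.0529, 0.1817]
tcp_rot: [-90.1, 0.0, -73.6]
wrist_force: [-0.9, 0.8, -0.0]
opening: 0.0001
```

```bash
python3 -c "
from g import *
go((10,-136),54)
for n in('top','side'):
    c=imaging.camera(n); im=cv2.resize(c['pixels'],None,fx=6,fy=6,interpolation=cv2.INTER_CUBIC)
    x0,y0=(215,160) if n=='side' else (230,130)
    cv2.imwrite(f'pics/behind_{n}.png',im[y0*6:(y0+90)*6,x0*6:(x0+100)*6])
"
```

```text
t 6.23 box tip now [  10.5 -136.5  108.7] rot [-9.006e+01  4.000e-02 -7.357e+01] F [-0.87  0.77 -0.02] open 0.0001
shift cm [-0.04  5.47 -0.04]
turn [ 0.06 -0.02 -0.04]
```

View pics/behind_side.png

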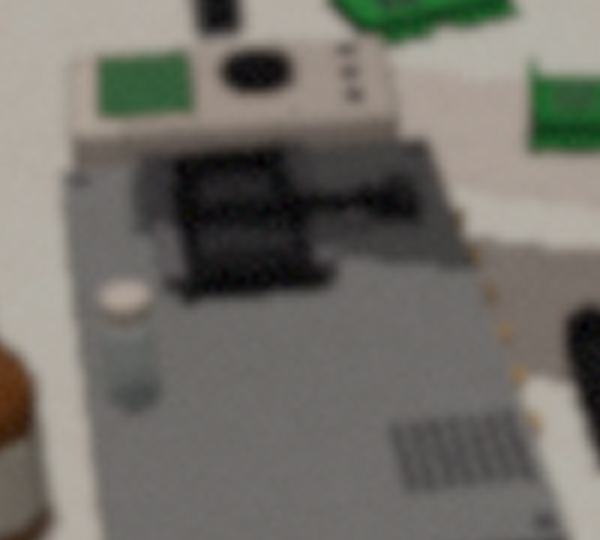

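The cover stays forward (edge at row ~290) with the tab let go. Descend behind it, then push.

{"method": "arm_command", "body": {
  "rows": [0, 2, 0, 0, 0, 0, -1, 0, 4, 0, 0, 0, 0, -1, 0, 5, 0, 0, 0, 0, -1, 0, 5.5, 0, 0, 0, 0, -1, 0, 5.5, 0, 0, 0, 0, -1, 0, 5.5, 0, 0, 0, 0, -1, -0.4, 5.5, -0.05, 0, 0, 0, -1, -0.8, 5.5, -0.05, 0, 0, 0, -1, -1.2, 5.5, -0.05, 0, 0, 0, -1, -1.6, 5.5, -0.05, 0, 0, 0, -1, -2, 5.5, -0.05, 0, 0, 0, -1, -2, 5.5, -0.05, 0, 0, 0, -1]
}}

```text
time: 7.33
ee_pos: [0.6065, -0.0335, 0.1282]
tcp_rot: [-89.9, -0.1, -73.5]
wrist_force: [1.2, -2.9, 1.9]
opening: -0.0001
```

```bash
python3 -c "
from g import *
go((10,-60),54)
for n in('side',):
    c=imaging.camera(n); im=cv2.resize(c['pixels'],None,fx=6,fy=6,interpolation=cv2.INTER_CUBIC)
    x0,y0=(215,160) if n=='side' else (230,130)
    cv2.imwrite(f'pics/push1_{n}.png',im[y0*6:(y0+90)*6,x0*6:(x0+100)*6])
"
```

```text
t 7.33 box tip now [  10.5 -116.2   55.2] rot [-8.992e+01 -6.000e-02 -7.354e+01] F [ 1.24 -2.93  1.91] open -0.0001
shift cm [-5.62  0.11 -0.05]
turn [-0.08  0.01  0.06]
```

View pics/push1_side.png

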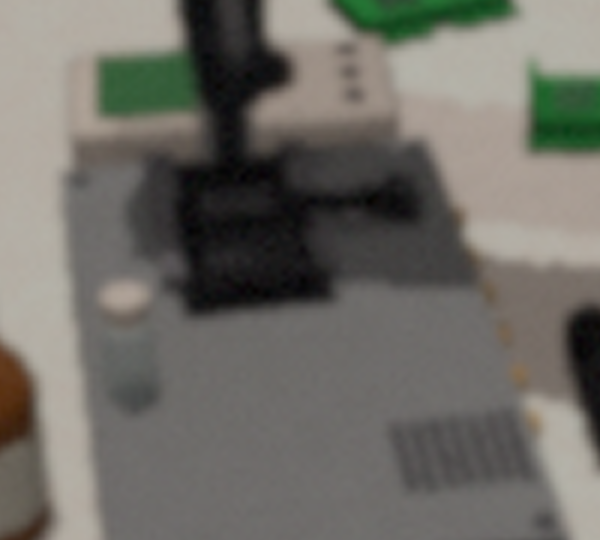

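Contact at ~3 N; the cover's near edge is now at row ~305 and sliding. Continue.

{"method": "arm_command", "body": {
  "rows": [-0.5, 0, -0.05, 0, 0, 0, -1, -1.1, 0, -0.05, 0, 0, 0, -1, -1.7, 0, -0.05, 0, 0, 0, -1, -2.3, 0, -0.05, 0, 0, 0, -1, -2.9, 0, -0.05, 0, 0, 0, -1, -3.5, 0, -0.05, 0, 0, 0, -1, -4.1, 0, -0.05, 0, 0, 0, -1, -4.7, 0, -0.05, 0, 0, 0, -1, -5.2, 0, -0.05, 0, 0, 0, -1, -5.6, 0, -0.05, 0, 0, 0, -1, -6, 0, -0.05, 0, 0, 0, -1, -6, 0, -0.05, 0, 0, 0, -1]
}}

```text
time: 8.38
ee_pos: [0.5884, 0.0243, 0.1272]
tcp_rot: [-90.0, 0.0, -73.5]
wrist_force: [-0.0, -0.7, -0.2]
opening: 0.0001
```

```bash
python3 -c "
from g import *
go((10,-34),54)
for n in('side','top'):
    c=imaging.camera(n); im=cv2.resize(c['pixels'],None,fx=6,fy=6,interpolation=cv2.INTER_CUBIC)
    x0,y0=(215,160) if n=='side' else (210,130)
    cv2.imwrite(f'pics/push2_{n}.png',im[y0*6:(y0+90)*6,x0*6:(x0+100)*6])
"
```

```text
t 8.38 box tip now [  9.5 -55.7  54.2] rot [-9.002e+01  3.000e-02 -7.351e+01] F [-0.02 -0.66 -0.22] open 0.0001
shift cm [-2.17  0.02  0.05]
turn [ 0.02  0.04 -0.03]
```

View pics/push2_side.png

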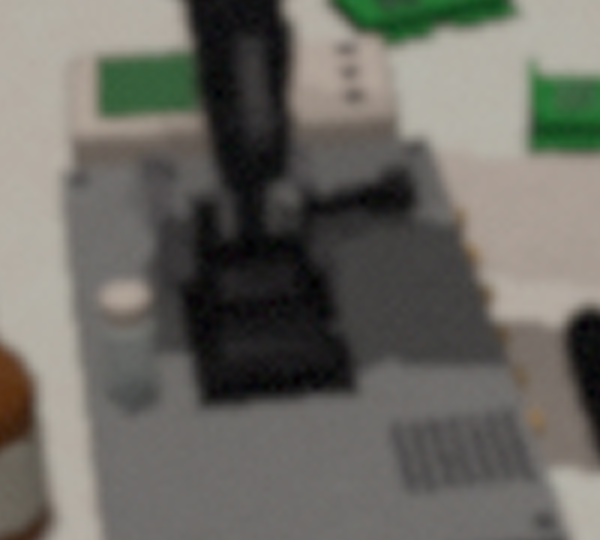

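The cover is straight, with its front edge at crop row ~395, and it is well clear of the vial. Final push, then back off and lift.

{"method": "arm_command", "body": {
  "rows": [-0.5, 0, 0, 0, 0, 0, -1, -1, 0, 0, 0, 0, 0, -1, -1.5, 0, 0, 0, 0, 0, -1, -1.9, 0, 0, 0, 0, 0, -1, -2.2, 0, 0, 0, 0, 0, -1, -2.4, 0, 0, 0, 0, 0, -1, -2.6, 0, 0, 0, 0, 0, -1, -2.7, 0, 0, 0, 0, 0, -1, -2.7, 0, 0, 0, 0, 0, -1, -1.7, 0, 0, 0, 0, 0, -1, -1, -1, 0, 0, 0, 0, -1, -1, -4, 0, 0, 0, 0, -1]
}}

```text
time: 9.48
ee_pos: [0.5846, 0.0313, 0.1641]
tcp_rot: [-90.4, 0.1, -73.6]
wrist_force: [0.1, -0.1, 0.1]
opening: -0.0001
```

{"method": "arm_command", "body": {
  "rows": [0, -4, 0, 0, 0, 0, -1, 0, -8, -2, 0, 0, 0, -1, 3, -10, -6, 0, 0, 0, -1, 6, -12, -10, 0, 0, 0, -1, 10, -12, -14, 0, 0, 0, -1, 14, -12, -18, 0, 0, 0, -1, 18, -12, -22, 0, 0, 0, -1, 18, -12, -25, 0, 0, 0, -1, 18, -12, -25, 0, 0, 0, -1, 18, -12, -25, 0, 0, 0, -1, 18, -12, -25, 0, 0, 0, -1]
}}

```text
time: 10.4
ee_pos: [0.3952, -0.2128, 0.2887]
tcp_rot: [-89.9, -0.1, -73.8]
wrist_force: [-0.5, 0.6, -0.2]
opening: 0.0002
```

```bash
python3 - <<'E'
from g import *
go((10,-34),54)
a=pose[2]
for n in('side','top'):
    c=imaging.camera(n); im=cv2.resize(c['pixels'],None,fx=4,fy=4,interpolation=cv2.INTER_CUBIC)
    x0,y0=(200,140) if n=='side' else (190,120)
    cv2.imwrite(f'pics/end_{n}.png',im[y0*4:(y0+130)*4,x0*4:(x0+150)*4])
    P=cloud(c).reshape(-1,3); d=P[:,:2]-pose[:2]; B=1000*np.c_[np.cos(a)*d[:,0]+np.sin(a)*d[:,1],-np.sin(a)*d[:,0]+np.cos(a)*d[:,1],P[:,2]]
    m=(B[:,2]>57)&(B[:,2]<75)&(B[:,0]>-40)&(B[:,0]<48)&(abs(B[:,1])<130)
    q=B[m]; q=q[q[:,1]>-45]; r=cv2.minAreaRect(q[:,:2].astype(np.float32)); print(n,r,np.percentile(q[:,1],[1,99]),np.median(q[:,2]))
    A=np.c_[q[:,:2],np.ones(len(q))]; lo=q[:,2]<66
    print("plane",np.linalg.lstsq(A[lo],q[lo,2],rcond=None)[0])
    for k in("cover_corner_near","cover_corner_far"): print(k,[(e["conf"],(lambda w:np.round([1000*(np.cos(a)*(w[0]-pose[0])+np.sin(a)*(w[1]-pose[1])),1000*(-np.sin(a)*(w[0]-pose[0])+np.cos(a)*(w[1]-pose[1]))],1))(ray(c,[e["location"]],.05)[0])) for e in models.spot_point(k,n)])
E
```

```text
t 10.4 box tip now [-242.9 -228.3  215.7] rot [-8.994e+01 -8.000e-02 -7.383e+01] F [-0.48  0.6  -0.18] open 0.0002
shift cm [-19.58  16.17  25.18]
turn [-0.06 -0.28  0.08]
side ((13.801895141601562, 13.957664489746094), (116.67779541015625, 65.3477783203125), 89.53173828125) [-41.68035233  70.08018312] 62.574930999020395
plane [-7.86036872e-03 -8.28115900e-04  6.23638869e+01]
cover_corner_near [(0.89, array([-18. ,  -8.9])), (0.89, array([-279.1,  -61.4])), (0.68, array([-139.5, -239.7])), (0.59, array([-127.1, -162. ]))]
cover_corner_far [(0.9, array([-125. , -276.4])), (0.76, array([-239.4,  -65.2])), (0.66, array([-113.3, -107.2])), (0.65, array([ 47.3, -14.7]))]
top ((8.621208190917969, 12.489368438720703), (113.90576171875, 68.97164916992188), 89.99470520019531) [-40.65324848  68.29111445] 62.199630372955504
plane [2.66972317e-04 5.71559030e-03 6.17439646e+01]
cover_corner_near [(0.82, array([-167.6, -317.9])), (0.64, array([-25.1, -21.2])), (0.64, array([-154.4, -236.6])), (0.64, array([-320.6, -123.4]))]
cover_corner_far [(0.98, array([-134.5, -194.6])), (0.77, array([ 38.1, -19. ])), (0.71, array([-263.3, -146.1])), (0.62, array([-152.1, -367.5]))]
```

View pics/end_top.png

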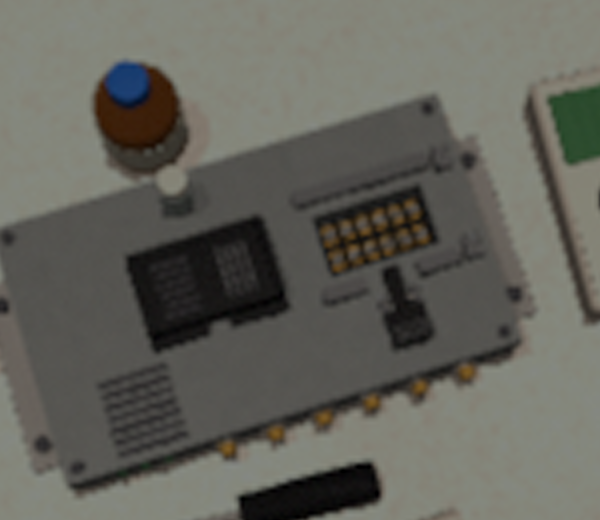

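View pics/end_side.png

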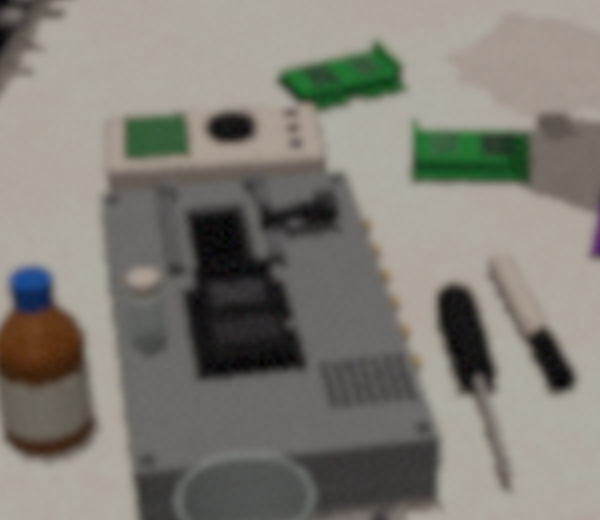

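The cover lies flat and clear of the rails: its -y end is at about y = -15 to -20 mm against the limit of -36. The tab is back at rest, the robot is away from everything, and the bystanders are unmoved. I'm handing in.

```bash
python3 -c "
from workcell import bot
print(bot.job_done())"
```

```text
the job is handed in; nothing more can be done
None
```

The cover is off the rails and lying flat on the plain part of the box's top, and I have handed the job in. No verdict was reported.

I pressed the snap tab with the shut fingertips (about 6 mm, 6 N), and the cover sprang forward. I then let go of the tab, pushed the cover's -y end along the box by roughly 100 mm in all, and withdrew the arm.

**Last checks:**
- **Clear of the rails:** The detected corners put the cover's -y end at about y = -9 to -21 mm, past the -36 mm limit.
- **Flat:** The cover's top is at about 62 mm above the bench, as expected, with under 0.01 rad of slope in the depth data.
- **Tab:** The pictures show it back up, with its nose clear of the cover. I did not read its angle.
- **Bystanders:** In the last close pictures the vial, bottle, meter, screwdriver and pen look where they were. The beaker shows only in part and the petri dish is outside those crops, but the arm never went near either. I did not measure any displacement.
- **Time and contact:** About 11 s of the 42 s were used by the last check, and the wrist force read near zero at the end.

**Disagreements:**
- The two cameras differ by about 3–5 mm along the box.
- The corner detector also gave false hits on lookalikes and the arm, which I left out.
- The rectangle fit to the cover included some points from the rail ends, so its length came out too large and I did not use it.

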